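# Swipe the stirrer's curved touch strip up to full

### The job

Turn the stirrer up to full on its touch control: with the fingers shut together and pointing down, run the fingertips lightly along the middle of the whole curved black touch strip, pressing it slightly down all the way, from its thin end to its thick end. Finish with the fingertips still resting lightly on the thick end: the program ends while holding them there. Do not press the stop button, do not shift or lift the control, and leave the jar, beaker and clamp where they are.

Things in the scene. Friction and masses are not known exactly. Their poses are not given: they have to be found in the camera images.
- control: Touch control of a stirrer, a loose, heavy (about 1.5 kg) plain grey pad lying on the bench on a rubber sole: 160 mm (x) by 250 mm (y), its flat top 30 mm above the bench. Origin: centre of its underside. z up; its front, with the stop button, faces its own -x. A dark flat window lies on its top between the button and the strip.
- strip (a joint): How far the curved black touch strip is pressed down, 0 (up) to 0.008 m (bottomed). Its flat top stands 12 mm above the pad's top, 42 mm above the bench, when up. 1.4 N starts it moving, 5 N bottoms it; it goes down level, as one piece, wherever it is pressed, and springs back when let go.
- arc_centre (a point): Centre of the strip's arc, on the pad's top (30 mm above the bench), 60 mm from the pad's middle towards its front (-x). The strip's centre line has radius 100 mm about it, bulges to the pad's +x and spans about 89 degrees either side of that axis. The strip is a wedge in plan: 10 mm wide at its thin end (the pad's +y side), 30 mm at its thick end (-y side).
- mark0 (a point): Unmarked point on the strip's top surface, on its centre line, 75 degrees round the arc from the pad's +x axis (towards +y counted positive) (near the thin end: the start); neighbours are 43 mm apart. It goes down with the strip.
- mark1 (a point): Unmarked point on the strip's top surface, on its centre line, 50 degrees round the arc from the pad's +x axis (towards +y counted positive); neighbours are 43 mm apart. It goes down with the strip.
- mark2 (a point): Unmarked point on the strip's top surface, on its centre line, 25 degrees round the arc from the pad's +x axis (towards +y counted positive); neighbours are 43 mm apart. It goes down with the strip.
- mark3 (a point): Unmarked point on the strip's top surface, on its centre line, 0 degrees round the arc from the pad's +x axis (towards +y counted positive); neighbours are 43 mm apart. It goes down with the strip.
- mark4 (a point): Unmarked point on the strip's top surface, on its centre line, -25 degrees round the arc from the pad's +x axis (towards +y counted positive); neighbours are 43 mm apart. It goes down with the strip.
- mark5 (a point): Unmarked point on the strip's top surface, on its centre line, -50 degrees round the arc from the pad's +x axis (towards +y counted positive); neighbours are 43 mm apart. It goes down with the strip.
- mark6 (a point): Unmarked point on the strip's top surface, on its centre line, -75 degrees round the arc from the pad's +x axis (towards +y counted positive) (near the thick end: the finish); neighbours are 43 mm apart. It goes down with the strip.
- stop_top (a point): Top centre of the white round stop button, 22 mm across, in a black housing on the pad's front part, inside the arc, 95 mm or more from the strip's centre line. To be left alone.
- stop (a joint): Travel of the stop button, 0 (up) to 0.005 m (pressed).
- jar: Loose amber jar with a cap and paper label, 56 mm across, 85 mm tall, beside the pad. Origin: centre of its underside. Bystander.
- beaker: Loose empty glass beaker, 66 mm across, 80 mm tall, on the other side of the pad. Origin: centre of its underside. Bystander.
- clamp: Loose dark steel rod clamp with a thumb screw, 32 mm by 109 mm, 34 mm tall, its long side along its own y, lying beside the pad's +x side. Origin: underside of its block. Bystander.

How it is judged:
By the outcome, as a careful person would: the job done as asked, in the order asked, and still so for the second after the job is handed in, while the arm keeps its last pose, push and grip.
It also fails if it takes over 48 s, if anything falls off the work surface, if the arm or the gripper's body presses on something with over 40 N, if the wrist force passes 120 N, or if a joint passes its speed limit or range.

### The arm

A 7-joint arm with a two-finger parallel gripper is mounted at the origin on the work surface. World frame = base frame: x ahead of the robot, y to its left, z up, the work surface at z = 0. Lengths are in m, angles in rad, forces in N, time in s.
With the tool pointing down it reaches from about 0.425 to 0.925 m from the base axis. Payload 6.8 kg.
Tool frame: the origin (TCP) lies at the very end of the fingers, on their centre line; the grasp point (between the pads) lies 19 mm behind it (r.grip_depth is the distance from the TCP to the grasp point, in m); z points along the fingers, y is the direction in which the jaws open and shut (so a half turn about z gives the same grasp; the last joint's range is limited). The gripper opens to 85 mm and grips with 20 to 120 N. Pads are 22 mm wide; open, the fingers measure 114 mm over their backs; the gripper's body (76 mm by 85 mm) begins 54 mm behind the grasp point. The pads swing forward as they close: fully open they stand 13 mm farther back than shut.
Start: joints at [-1.255, 0.477, 0.022, 1.555, -0.011, 1.109, -0.083], TCP at [0.278, 0.615, 0.231] pointing down, gripper open.
Joint ranges: [-2.96, 2.96], [-0.34, 2.1], [-1.41, 1.46], [0.24, 2.44], [-1.37, 4.51], [0.17, 1.92], [-2.96, 2.96]. Speed limits (rad/s): [2.39, 2.39, 3.14, 3.14, 3.14, 3.14, 3.14].

### API

Orientations are given as a rotation vector (axis times angle).
In Python, from bench import r, grab_frame gives the robot as it stands. The module is installed in compiled form; this text tells all that it offers.
- The arm moves only by the tool play_rows, never from a script. Its argument "increments" is a list of rows, each a list of 7 numbers: the shift along the tool's x, y, z in mm, then the turn, a rotation vector about the tool's x, y, z in rad, then the closure in counts, from 0 (fully open) to 255 (shut). In form: [[tx, ty, tz, rx, ry, rz, claw], ...]. A call has 1 to 5 rows; each row shifts and turns the pose as measured when the row begins, along the tool's axes as they then stand; what a row does not reach is not made up. A row lasts 1/10 s, in which the tool goes at most 50 mm and 8.59 degrees, less where a joint would pass 70% of its speed; a pose out of reach is approached as far as the arm can. A call is refused whole if a number of a shift passes 50 or a number of a turn 0.15, either way. A call with a gripper value outside its range is refused whole. The fingers move at their own pace and stop on an object; "force" is the grip in N (left out, the last holds). Time passes only in rows, so rows that do not move let the fingers close. It gives the time, the measured TCP pose, the force and the opening at its end, in the units of the state.
- r.get_obs(): the state, without advancing time (a new reading comes with each control period).
- grab_frame(name): name is "scene" or "top" or "wrist"; returns a dict with "color" (400x640x3 uint8, blue, green, red), "depth" (400x640 float32, m along the optical axis (not along the pixel's ray), 0 where there is no reading), "K" (3x3 intrinsics, pixels), "k1" (the pictures are not rectified: a ray, as slopes to the right and down, at radius r is drawn at 1 + k1 r^2 times it, then the intrinsics apply), "T" (4x4, takes a point from camera to world coordinates). Camera axes: x right, y up, looking along -z (the intrinsics and any distortion apply to the point x, -y, -z); pixel columns grow to the right and rows downward; lengths in m; the calibration is good to about 2 mm. A picture is of the moment at which its call begins.
- r.hand_in(): hands the job in, once; it reports no verdict.
The state is a dict: "clock": time; "joints": joint angles; "qvel": joint speeds; "tau": joint torques, N m; "tcp_pos": TCP position; "orientation": TCP orientation; "contact_force": force on the tool from outside, world axes, zero at the start; "moment": the same for the moment, N m; "grip_width": finger opening in m.
Only numpy, scipy, OpenCV 4.12 (cv2) and the standard library are available. Lean on these libraries where they do the work, as an engineer would, in place of code of your own. Each camera call takes 0.05 s, during which the arm holds its last target.

## Working session

There is one attempt and no reset: what is moved stays moved. The work goes in short steps, Python scripts to look and compute and a tool call to move; the robot and the scene stay as the last step left them, time stands still between calls to the robot, and variables do not carry over. Pictures are saved under pics/ and viewed, and the job is handed in when it is done.

Besides the shell and the picture viewer there is one more tool, called as name(argument=value, ...) on one line, values as JSON. play_rows: Moves the arm, as the interface text tells. Its arguments: {"type":"object","properties":{"increments":{"type":"array","items":{"type":"array","items":{"type":"number"}}},"force":{"type":"number"}},"required":["increments"]}

```bash
mkdir -p pics; cat > h.py <<'E'
import numpy as np, cv2
from bench import r, grab_frame
def save(n,fn):
    f=grab_frame(n); cv2.imwrite('pics/'+fn,f['color']); np.savez('pics/'+fn[:-4]+'.npz',**f); return f
def cloud(f):
    H,W=f['depth'].shape
    u,v=np.meshgrid(np.arange(W),np.arange(H))
    K=f['K']; p=np.stack([u,v],-1).reshape(-1,1,2).astype(float)
    d=np.array([float(f['k1']),0,0,0])
    s=cv2.undistortPoints(p,K,d).reshape(H,W,2)
    z=f['depth']; P=np.stack([s[...,0]*z,-s[...,1]*z,-z],-1)
    return P@f['T'][:3,:3].T+f['T'][:3,3]
E
python3 - <<'E'
from h import *
for n in['top','scene']:
    f=save(n,n+'0.png'); print(n,f['k1'],f['T'].round(3).tolist(),f['K'].tolist())
print(r.get_obs())
E
```

```text
top -0.07388996553999456 [[-0.04, 0.979, -0.201, 0.408], [-0.999, -0.038, 0.013, 0.048], [0.005, 0.201, 0.98, 0.922], [0.0, 0.0, 0.0, 1.0]] [[391.95503908042986, 0.0, 316.43648862334607], [0.0, 391.95503908042986, 202.07476006407367], [0.0, 0.0, 1.0]]
scene -0.0821845433373488 [[0.422, -0.628, 0.654, 1.21], [0.907, 0.29, -0.306, -0.254], [0.002, 0.722, 0.691, 0.702], [0.0, 0.0, 0.0, 1.0]] [[494.6033941439391, 0.0, 329.7065307847341], [0.0, 494.6033941439391, 202.3578719021269], [0.0, 0.0, 1.0]]
{'clock': 0.1, 'joints': array([-1.25509262,  0.47769493,  0.02235536,  1.55634618, -0.01150203,
        1.10933279, -0.08310499]), 'qvel': array([-0.00118811, -0.00101878,  0.00090201, -0.00209566, -0.00018179,
        0.00041148, -0.00042634]), 'tau': array([ 4.45660291e-03, -5.97757351e+01,  1.61313727e+00, -2.81950772e+01,
        1.27145325e-02,  5.02522686e-03,  1.83466017e-05]), 'tcp_pos': array([0.2773755 , 0.61478282, 0.230441  ]), 'orientation': array([-6.60686309e-01, -3.07110288e+00,  2.57187748e-03]), 'contact_force': array([ 0.11342424, -0.3798573 , -0.4561755 ]), 'moment': array([-0.05550081, -0.00384642, -0.04287907]), 'grip_width': 0.08519671351350938}
```

View pics/top0.png

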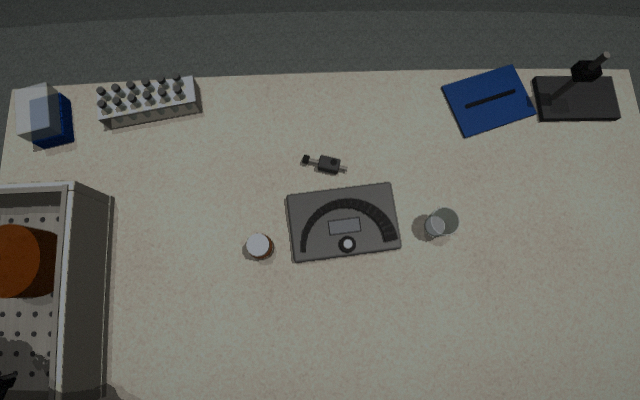

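View pics/scene0.png

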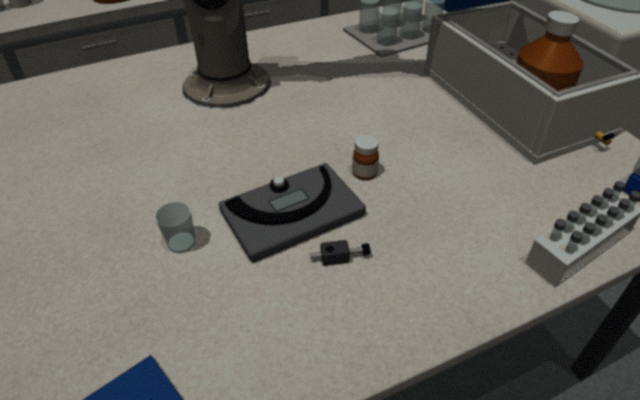

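The top view shows the pad around (345,222). The strip's thin end is at (303,250), its thick end at (390,238), and the button at (347,244). Next I fit the pad's pose.

```bash
cat > fit.py <<'E'
from h import *
import sys
from scipy.optimize import least_squares
def fit(fn):
    f=dict(np.load(fn)); P=cloud(f); ok=f['depth']>0
    roi=ok&(abs(P[...,0]-.42)<.2)&(abs(P[...,1])<.25)
    b=roi&(abs(P[...,2])<.012); print('bench z',np.median(P[b][:,2]))
    top=roi&(P[...,2]>.022)&(P[...,2]<.055)
    n,l,st,c=cv2.connectedComponentsWithStats(top.astype(np.uint8))
    k=1+np.argmax(st[1:,4]); m=l==k; Q=P[m]
    (cx,cy),(w,h),a=cv2.minAreaRect(Q[:,:2].astype(np.float32)); print('rect',cx,cy,w,h,a,len(Q))
    g=f['color'].max(2)
    print('z hist',np.percentile(Q[:,2],[5,25,50,75,95]), 'gray',np.percentile(g[m],[5,25,50,75,95]))
    return f,P,m,(cx,cy,w,h,a)
if __name__=='__main__':
    for n in sys.argv[1:]: fit(n)
E
python3 fit.py pics/top0.npz pics/scene0.npz
python3 - <<'E'
import cv2
a=cv2.imread('pics/top0.png')[150:280,240:470]; cv2.imwrite('pics/c0.png',cv2.resize(a*2,None,fx=3.4,fy=3.4,interpolation=2))
E
```

```text
bench z -0.0004614373302340713
rect 0.5450612306594849 -0.0245608389377594 0.15825170278549194 0.2511788606643677 5.232533931732178 7025
z hist [0.0266879  0.02853114 0.02985806 0.03190134 0.04265705] gray [30. 59. 80. 84. 95.]
bench z 0.0014704382898598212
rect 0.5462740063667297 -0.027473285794258118 0.16272418200969696 0.24975918233394623 4.912796497344971 6863
z hist [0.02901213 0.03068126 0.03183402 0.03570678 0.04435999] gray [ 8. 36. 65. 68. 91.]
```

View pics/c0.png

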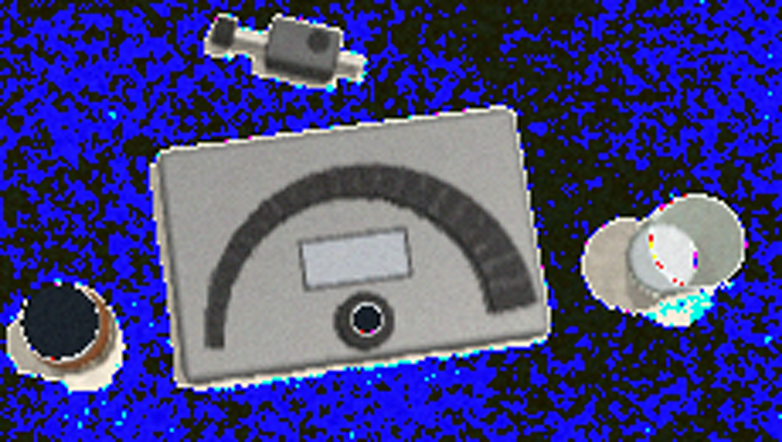

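```bash
cat > strip.py <<'E'
from h import *
import sys
from fit import fit
from scipy.optimize import least_squares
def rays(f,z):
    H,W=f['depth'].shape
    u,v=np.meshgrid(np.arange(W),np.arange(H))
    s=cv2.undistortPoints(np.stack([u,v],-1).reshape(-1,1,2).astype(float),f['K'],np.array([float(f['k1']),0,0,0])).reshape(H,W,2)
    d=np.stack([s[...,0],-s[...,1],-np.ones((H,W))],-1)@f['T'][:3,:3].T
    o=f['T'][:3,3]; t=(z-o[2])/d[...,2]
    return o+d*t[...,None]
def sfit(fn,thr,p0=None):
    f=dict(np.load(fn)); X=rays(f,.042)[...,:2]; g=f['color'].max(2).astype(float)
    # image-likelihood: maximise darkness inside wedge minus just outside
    def en(p):
        cx,cy,a=p; q=X-np.array([cx,cy])
        x=q[...,0]*np.cos(a)+q[...,1]*np.sin(a); y=-q[...,0]*np.sin(a)+q[...,1]*np.cos(a)
        R=np.hypot(x,y); th=np.degrees(np.arctan2(y,x)); hw=.010-.005*th/89
        sd=hw-abs(R-.1); 
        m=(abs(sd)<.006)&(abs(th)<86)
        w=1/(1+np.exp(-sd[m]/.0012))
        gi=np.minimum(g[m],2*thr)
        e1=(gi*w).sum()/w.sum()-(gi*(1-w)).sum()/(1-w).sum()
        m=(abs(abs(th)-89)<6)&(sd>.001)
        w=1/(1+np.exp(-(89-abs(th[m]))/.7)); gi=np.minimum(g[m],2*thr)
        return e1+.3*((gi*w).sum()/w.sum()-(gi*(1-w)).sum()/(1-w).sum())
    from scipy.optimize import minimize
    rr=minimize(en,p0,method='Nelder-Mead',options=dict(initial_simplex=np.array(p0)+np.array([[0,0,0],[.006,0,0],[0,.006,0],[0,0,.06]]),xatol=1e-5,fatol=1e-4))
    cx,cy,a=rr.x; print(fn,'arc centre',rr.x.round(4),'yaw deg',np.degrees(a).round(2),'pad centre',(cx+.06*np.cos(a)).round(4),(cy+.06*np.sin(a)).round(4),'score',rr.fun)
if __name__=='__main__':
    a=np.radians(5.1)
    for fn,t in zip(sys.argv[1::2],sys.argv[2::2]): sfit(fn,float(t),[.5455-.06*np.cos(a),-.026-.06*np.sin(a),a])
E
python3 strip.py pics/top0.npz 60 pics/scene0.npz 45
```

```text
pics/top0.npz arc centre [ 0.4827 -0.0282  0.0884] yaw deg 5.06 pad centre 0.5425 -0.0229 score -42.217055616907
pics/scene0.npz arc centre [ 0.487  -0.0317  0.0675] yaw deg 3.87 pad centre 0.5468 -0.0276 score -37.36852551686813
```

```bash
cat > go.py <<'E'
from h import *
import sys
from scipy.spatial.transform import Rotation as Ro
o=r.get_obs(); R=Ro.from_rotvec(o['orientation'])
Rt=Ro.from_matrix(np.diag([-1.,1,-1]))
print('t',o['clock'],'tcp',o['tcp_pos'].round(4),'F',o['contact_force'].round(2),'turn left',(R.inv()*Rt).as_rotvec().round(3),'j',o['joints'].round(2))
if len(sys.argv)>3:
    t=np.array(list(map(float,sys.argv[1:4]))); print('tool mm',(R.inv().apply(t-o['tcp_pos'])*1000).round(1))
E
python3 go.py .47 .0 .36
```

```text
t 0.1 tcp [0.2774 0.6148 0.2304] F [ 0.11 -0.38 -0.46] turn left [-0.002 -0.    -0.424] j [-1.26  0.48  0.02  1.56 -0.01  1.11 -0.08]
tool mm [-428.4 -481.4 -128.7]
```

play_rows(increments=[[-10,-10,-40,0,0,-0.14,255],[-15,-20,-40,0,0,-0.14,255],[-20,-30,-30,0,0,-0.14,255],[-20,-40,0,0,0,0,255],[-20,-40,0,0,0,0,255]])

```text
clock: 0.6
tcp_pos: [0.3437, 0.4671, 0.3404]
orientation: [0.043, -3.136, 0.011]
contact_force: [0.1, -0.6, -1.4]
grip_width: 0.0119
```

```bash
python3 go.py .47 .0 .36
```

```text
t 0.6 tcp [0.3437 0.4671 0.3404] F [ 0.14 -0.63 -1.44] turn left [-0.007 -0.005  0.028] j [-1.03  0.24 -0.02  1.64  0.    1.27  0.55]
tool mm [-113.3 -470.5  -16.9]
```

play_rows(increments=[[-12,-48,-2,0,0,0.028,255],[-12,-48,-2,0,0,0,255],[-12,-48,-2,0,0,0,255],[-12,-48,-2,0,0,0,255],[-12,-48,-2,0,0,0,255]])

```text
clock: 1.1
tcp_pos: [0.4048, 0.2239, 0.3506]
orientation: [-0.003, -3.136, 0.012]
contact_force: [0.7, -0.5, 0.3]
grip_width: 0.0002
```

play_rows(increments=[[-12,-48,-2,0,0,0,255],[-12,-48,-2,0,0,0,255],[-12,-48,-2,0,0,0,255],[-12,-48,-2,0,0,0,255],[0,0,0,0,0,0,255]])

```text
clock: 1.6
tcp_pos: [0.4508, 0.0225, 0.3596]
orientation: [-0.02, -3.136, 0.013]
contact_force: [0.5, 0.6, -0.1]
grip_width: -0.0003
```

```bash
python3 go.py .47 .0 .36; python3 - <<'E'
from h import *
f=save('wrist','w1.png'); print(f['k1'],f['T'].round(3).tolist())
E
```

```text
t 1.6 tcp [0.4508 0.0225 0.3596] F [ 0.53  0.64 -0.11] turn left [-0.008 -0.006 -0.013] j [-0.55 -0.02  0.36  1.9   0.02  1.27  1.36]
tool mm [-19.5 -22.2  -0.3]
-0.048805267996111366 [[0.012, -0.962, -0.274, 0.382], [1.0, 0.009, 0.011, 0.024], [-0.009, -0.274, 0.962, 0.503], [0.0, 0.0, 0.0, 1.0]]
```

View pics/w1.png

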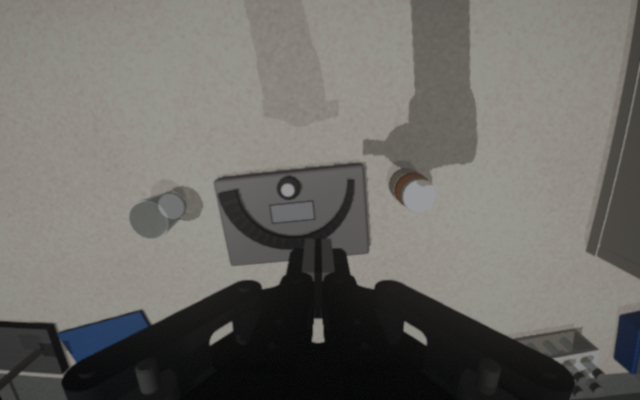

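The wrist view shows the strip nearly whole: thick end at (230,195), thin end at (350,185). The fingers hide only (285-350, >236). I'll fit with that area masked.

```bash
python3 - <<'E'
import numpy as np
f=dict(np.load('pics/w1.npz')); g=f['color'].max(2)
print(g[220,225:365:6], g[200,215:365:5])
E
sed -i "s|m=(abs(sd)<.006)&(abs(th)<86)|m=(abs(sd)<.006)\&(abs(th)<86)\&MK|; s|    def en(p):|    MK=np.ones(g.shape,bool)\n    if '/w' in fn: MK[232:,280:355]=False\n    def en(p):|" strip.py
python3 strip.py pics/w1.npz 50 pics/top0.npz 60 pics/scene0.npz 45; python3 fit.py pics/w1.npz
```

```text
[ 98  47  40  40  38  65  94  93  99 108 104  94  80  72  79  85  92  86
  36  35  89  92  92  92] [148  52  46  47  49  53 100 100  98  98  98  98  97  96  87  84  93  90
  87  77  94  93  94  93  93  93  39  40  92  93]
pics/w1.npz arc centre [ 0.4835 -0.0286  0.0974] yaw deg 5.58 pad centre 0.5432 -0.0228 score -41.36987474386842
pics/top0.npz arc centre [ 0.4827 -0.0282  0.0884] yaw deg 5.06 pad centre 0.5425 -0.0229 score -42.217055616907
pics/scene0.npz arc centre [ 0.487  -0.0317  0.0675] yaw deg 3.87 pad centre 0.5468 -0.0276 score -37.36852551686813
bench z -6.34743738604504e-05
rect 0.5460461974143982 -0.02420547604560852 0.15880055725574493 0.2491651326417923 5.33729887008667 11802
z hist [0.02798322 0.02925815 0.03004925 0.03159458 0.04242302] gray [ 34.  66.  91.  96. 109.]
```

```bash
cat > dfit.py <<'E'
from h import *
import sys
from scipy.optimize import minimize
def dfit(fn,p0=(.485,-.029,.09)):
    f=dict(np.load(fn)); P=cloud(f); ok=(f['depth']>0)&(P[...,2]<.06)&(P[...,2]>.015)
    if '/w' in fn: ok[232:,280:355]=False
    P=P[ok]; zz=np.clip((P[:,2]-.031)/.011,0,1)
    def en(p):
        cx,cy,a=p; q=P[:,:2]-[cx,cy]
        x=q[:,0]*np.cos(a)+q[:,1]*np.sin(a); y=-q[:,0]*np.sin(a)+q[:,1]*np.cos(a)
        R=np.hypot(x,y); th=np.degrees(np.arctan2(y,x)); hw=.010-.005*th/89
        sd=np.minimum(hw-abs(R-.1),np.radians(89-abs(th))*R)
        m=(abs(R-.1)<.03)&(abs(th)<100)&(x>-.012)
        w=1/(1+np.exp(-sd[m]/.001))
        return ((zz[m]-w)**2).mean()
    p0=np.array(p0)
    rr=minimize(en,p0,method='Nelder-Mead',options=dict(initial_simplex=p0+np.array([[0,0,0],[.006,0,0],[0,.006,0],[0,0,.06]]),xatol=1e-5,fatol=1e-7))
    cx,cy,a=rr.x; t=P[zz>.7]; q=t[:,:2]-[cx,cy]; s=abs(np.hypot(*q.T)-.1)<.006
    print(fn,rr.x.round(4),np.degrees(a).round(2),'pad',(cx+.06*np.cos(a)).round(4),(cy+.06*np.sin(a)).round(4),rr.fun,'strip z',np.median(t[s][:,2]))
for fn in sys.argv[1:]: dfit(fn)
E
python3 dfit.py pics/w1.npz pics/top0.npz pics/scene0.npz
```

```text
pics/w1.npz [ 0.4878 -0.0303  0.0815] 4.67 pad 0.5476 -0.0254 0.019819677322685657 strip z 0.041697822351892455
pics/top0.npz [ 0.4849 -0.0298  0.092 ] 5.27 pad 0.5447 -0.0243 0.016752738362440813 strip z 0.041416601768513694
pics/scene0.npz [ 0.4864 -0.032   0.0826] 4.73 pad 0.5462 -0.027 0.04632735237312947 strip z 0.04330572730674476
```

```bash
cat > wp.py <<'E'
import numpy as np
C=np.array([.4862,-.0305]); A=np.radians(5.0)
def pt(d): return C+.1*np.array([np.cos(A+np.radians(d)),np.sin(A+np.radians(d))])
E
python3 -c "
from wp import *
for d in [84,75,0,-75,-81]: print(d,pt(d).round(4))"; python3 go.py .4875 .0695 .062
```

```text
84 [0.4879 0.0695]
75 [0.5036 0.068 ]
0 [ 0.5858 -0.0218]
-75 [ 0.5204 -0.1245]
-81 [ 0.5104 -0.1275]
t 1.65 tcp [0.4503 0.0257 0.3593] F [-0.4   0.15 -0.54] turn left [-0.007 -0.006 -0.009] j [-0.55 -0.02  0.35  1.9   0.01  1.27  1.35]
tool mm [-38.7  46.3 296.7]
```

play_rows(increments=[[-10,12,40,-0.007,-0.006,-0.009,255],[-10,12,45,0,0,0,255],[-8,10,45,0,0,0,255],[-5,6,45,0,0,0,255],[-3,4,40,0,0,0,255]])

```text
clock: 2.15
tcp_pos: [0.4919, 0.0781, 0.1434]
orientation: [-0.007, 3.128, 0.014]
contact_force: [0.4, -0.1, 0.7]
grip_width: 0.0002
```

```bash
python3 go.py .4875 .0695 .062
```

```text
t 2.15 tcp [0.4919 0.0781 0.1434] F [ 0.38 -0.15  0.72] turn left [0.009 0.014 0.004] j [-0.54  0.3   0.31  2.08 -0.14  0.76  1.43]
tool mm [ 5.6 -9.3 81.3]
```

play_rows(increments=[[4,-5,30,0.009,0.014,0.004,255],[2,-4,25,0,0,0,255],[0,0,12,0,0,0,255],[0,0,6,0,0,0,255],[0,0,0,0,0,0,255]])

```text
clock: 2.65
tcp_pos: [0.4803, 0.0764, 0.061]
orientation: [0.016, -3.128, 0.001]
contact_force: [-0.0, 0.1, -0.1]
grip_width: -0.0
```

```bash
python3 go.py .4879 .0695 .06; python3 - <<'E'
from h import *
f=save('wrist','w2.png'); save('top','top2.png')
s=save('scene','s2.png')
cv2.imwrite('pics/s2c.png',cv2.resize(np.clip(s['color'][110:280,150:410]*1.6,0,255).astype(np.uint8),None,fx=3,fy=3,interpolation=2))
E
```

```text
t 2.65 tcp [0.4803 0.0764 0.061 ] F [-0.04  0.1  -0.11] turn left [-0.001 -0.013  0.01 ] j [-0.5   0.44  0.27  2.14 -0.2   0.6   1.49]
tool mm [-7.5 -7.   0.9]
```

View pics/w2.png

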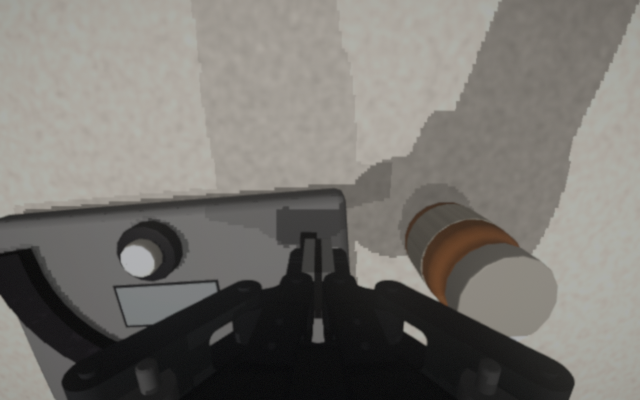

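View pics/s2c.png

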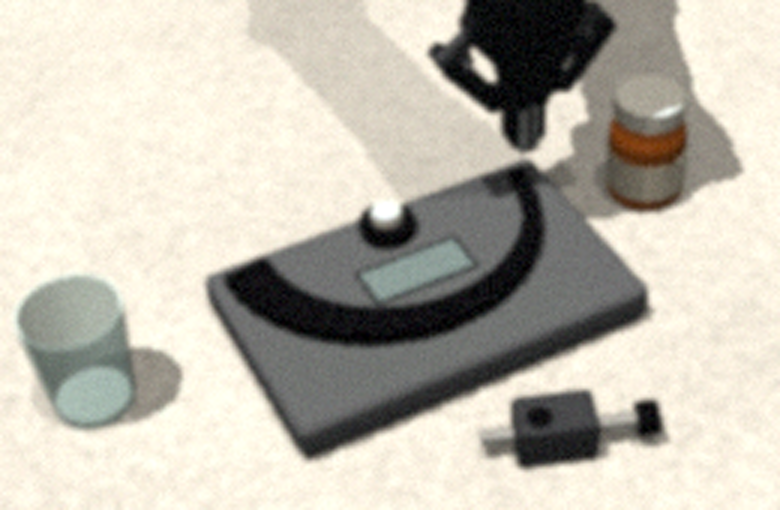

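```bash
python3 - <<'E'
from h import *
for n in['pics/top0.npz','pics/w1.npz']:
    f=dict(np.load(n));P=cloud(f);m=(f['depth']>0)&(P[...,2]>.075)&(P[...,2]<.1)&(abs(P[...,0]-.5)<.1)&(P[...,1]<.25)&(P[...,1]>.05)
    Q=P[m]; print(len(Q),Q.min(0),Q.max(0),np.median(Q,0))
# finger geometry in scene view now
f=dict(np.load('pics/s2.npz'));P=cloud(f)
m=(f['depth']>0)&(P[...,2]>.056)&(P[...,2]<.18)&(abs(P[...,0]-.48)<.1)&(abs(P[...,1]-.07)<.12)
Q=P[m]
for z in np.arange(.056,.18,.01):
    q=Q[(Q[:,2]>=z)&(Q[:,2]<z+.01)]
    if len(q):print(round(z,3),len(q),q[:,:2].min(0).round(3),q[:,:2].max(0).round(3))
E
```

```text
412 [0.46933421 0.14255882 0.07629458] [0.51493999 0.19134216 0.08889999] [0.49233794 0.16726738 0.08484978]
909 [0.46956812 0.14213553 0.07508428] [0.51847605 0.19104114 0.08708807] [0.49255193 0.16491739 0.08457734]
0.056 138 [0.477 0.067] [0.521 0.188]
0.066 109 [0.479 0.062] [0.519 0.18 ]
0.076 257 [0.47 0.06] [0.52  0.188]
0.086 215 [0.47  0.059] [0.519 0.188]
0.096 42 [0.482 0.057] [0.495 0.087]
0.106 120 [0.471 0.039] [0.498 0.108]
0.116 177 [0.47  0.032] [0.497 0.117]
0.126 162 [0.469 0.025] [0.501 0.124]
0.136 167 [0.472 0.018] [0.501 0.129]
0.146 248 [0.472 0.012] [0.502 0.135]
0.156 265 [0.468 0.013] [0.503 0.133]
0.166 208 [0.475 0.029] [0.503 0.117]
0.176 48 [0.476 0.032] [0.496 0.113]
```

play_rows(increments=[[-5,-5,2,-0.001,-0.013,0.01,255],[-2.5,-2,2,0,0,0,255],[0,0,2,0,0,0,255],[0,0,2,0,0,0,255],[0,0,0,0,0,0,255]])

```text
clock: 3.3
tcp_pos: [0.4924, 0.0688, 0.0567]
orientation: [0.004, 3.131, 0.005]
contact_force: [0.7, 0.1, -0.2]
grip_width: -0.0003
```

```bash
python3 go.py .4879 .0695 .045
```

```text
t 3.3 tcp [0.4924 0.0688 0.0567] F [ 0.74  0.09 -0.18] turn left [ 0.003  0.01  -0.002] j [-0.48  0.45  0.27  2.14 -0.21  0.57  1.51]
tool mm [ 4.6  0.6 11.7]
```

play_rows(increments=[[0,0,0,0,0,0,255]])

```text
clock: 3.4
tcp_pos: [0.4924, 0.0688, 0.0567]
orientation: [0.003, 3.132, 0.005]
contact_force: [0.1, -0.5, 0.3]
grip_width: -0.0002
```

play_rows(increments=[[0,0,0,0,0,0,255]])

```text
clock: 3.5
tcp_pos: [0.4922, 0.0689, 0.0566]
orientation: [0.003, 3.132, 0.005]
contact_force: [-0.0, 0.0, -0.5]
grip_width: -0.0001
```

play_rows(increments=[[4,0,0,0,0,0,255]])

```text
clock: 3.6
tcp_pos: [0.4886, 0.069, 0.0566]
orientation: [0.003, 3.131, 0.005]
contact_force: [0.1, -0.2, -0.2]
grip_width: -0.0002
```

play_rows(increments=[[0,0,5,0,0,0,255]])

```text
clock: 3.7
tcp_pos: [0.4883, 0.0691, 0.0518]
orientation: [0.003, 3.131, 0.005]
contact_force: [-0.5, 0.3, -0.0]
grip_width: -0.0001
```

play_rows(increments=[[0,0,0,0,0,0,255]])

```text
clock: 3.8
tcp_pos: [0.4877, 0.0691, 0.0512]
orientation: [0.003, 3.132, 0.005]
contact_force: [0.2, -0.1, 0.2]
grip_width: -0.0
```

play_rows(increments=[[0,0,5,0,0,0,255]])

```text
clock: 3.9
tcp_pos: [0.4881, 0.0692, 0.0463]
orientation: [0.003, 3.131, 0.005]
contact_force: [0.1, -0.5, 0.3]
grip_width: -0.0001
```

play_rows(increments=[[0,0,3,0,0,0,255]])

```text
clock: 4.0
tcp_pos: [0.4879, 0.0692, 0.0428]
orientation: [0.003, 3.132, 0.005]
contact_force: [-0.9, 0.8, -0.4]
grip_width: -0.0002
```

play_rows(increments=[[0,0,1,0,0,0,255]])

```text
clock: 4.1
tcp_pos: [0.4879, 0.0692, 0.0413]
orientation: [0.003, 3.132, 0.005]
contact_force: [-0.3, -0.0, 0.5]
grip_width: -0.0002
```

```bash
python3 go.py .4879 .0695 .038;python3 - <<'E'
from h import *
f=save('wrist','w3.png'); save('top','top3.png')
s=save('scene','s3.png')
cv2.imwrite('pics/s3c.png',cv2.resize(np.clip(s['color'][130:250,200:380]*1.8,0,255).astype(np.uint8),None,fx=4,fy=4,interpolation=2))
cv2.imwrite('pics/w3c.png',cv2.resize(np.clip(f['color'][180:300,200:400]*2.,0,255).astype(np.uint8),None,fx=4,fy=4,interpolation=2))
E
```

```text
t 4.1 tcp [0.4879 0.0692 0.0413] F [-0.32 -0.03  0.47] turn left [ 0.003  0.01  -0.002] j [-0.47  0.47  0.25  2.15 -0.23  0.53  1.52]
tool mm [0.  0.3 3.3]
```

View pics/w3c.png

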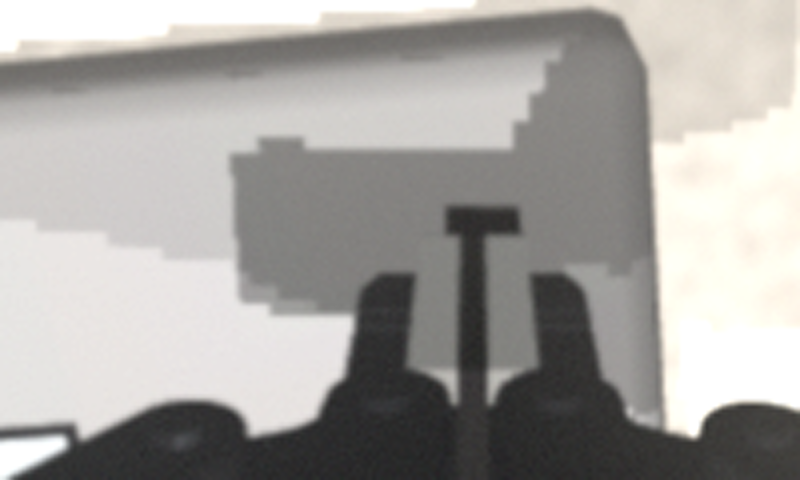

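View pics/s3c.png

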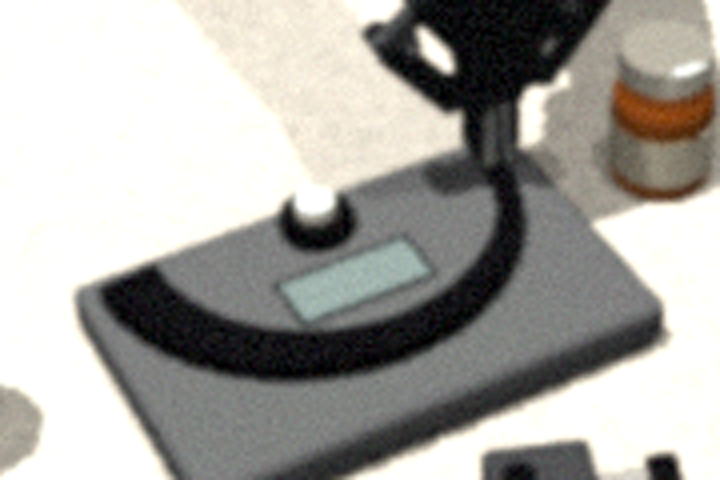

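The wrist view shows the strip's end centre (crop px 483) about 1.3 mm to +y of the finger centre line (px 473). I'll shift the arc centre by nearly 1 mm in +y, then press.

play_rows(increments=[[0,1,1,0,0,0,255]])

```text
clock: 4.35
tcp_pos: [0.488, 0.07, 0.0408]
orientation: [0.003, 3.132, 0.005]
contact_force: [0.6, -0.8, 2.1]
grip_width: 0.0001
```

play_rows(increments=[[0,0,2,0,0,0,255]])

```text
clock: 4.45
tcp_pos: [0.4881, 0.07, 0.0389]
orientation: [0.003, 3.131, 0.005]
contact_force: [0.2, 0.5, 2.7]
grip_width: 0.0001
```

play_rows(increments=[[0,0,1,0,0,0,255]])

```text
clock: 4.55
tcp_pos: [0.4881, 0.0701, 0.0379]
orientation: [0.003, 3.131, 0.005]
contact_force: [-0.8, 0.1, 3.5]
grip_width: 0.0003
```

play_rows(increments=[[0,0,0.5,0,0,0,255]])

```text
clock: 4.65
tcp_pos: [0.4881, 0.0701, 0.0374]
orientation: [0.003, 3.131, 0.005]
contact_force: [-1.6, 0.0, 3.0]
grip_width: 0.0003
```

play_rows(increments=[[0,0,0,0,0,0,255]])

```text
clock: 4.75
tcp_pos: [0.4881, 0.0701, 0.0374]
orientation: [0.003, 3.131, 0.005]
contact_force: [-0.6, -0.6, 3.5]
grip_width: 0.0
```

```bash
cat > nx.py <<'E'
from h import *; import sys
from wp import *
from scipy.spatial.transform import Rotation as Ro
C[:]=[.4862,-.0297]
o=r.get_obs(); R=Ro.from_rotvec(o['orientation']); p=o['tcp_pos'].copy()
q=p[:2]-C; th=np.degrees(np.arctan2(q[1],q[0])-A)
print('t',round(o['clock'],2),'p',p.round(4),'ang',th.round(1),'rad mm',(np.hypot(*q)*1e3).round(1),'F',o['contact_force'].round(1))
st=float(sys.argv[1]); n=int(sys.argv[2])
for i in range(n):
    t=np.r_[pt(th-st*(i+1)),.0378]; print((R.inv().apply(t-p)*1e3).round(1),(th-st*(i+1)).round(1)); p=t
E
python3 nx.py 4 5
```

```text
t 4.75 p [0.4881 0.0701 0.0374] ang 83.9 rad mm 99.8 F [-0.6 -0.6  3.5]
[-7.  -0.2 -0.3] 79.9
[-6.9 -0.9  0.1] 75.9
[-6.9 -1.3  0.1] 71.9
[-6.7 -1.8  0.1] 67.9
[-6.6 -2.3  0.1] 63.9
```

play_rows(increments=[[-7,-0.2,-0.2,0,0,0,255],[-6.9,-0.9,0.1,0,0,0,255],[-6.9,-1.3,0.1,0,0,0,255]])

```text
clock: 5.05
tcp_pos: [0.5081, 0.068, 0.0373]
orientation: [0.002, 3.135, 0.006]
contact_force: [-1.9, 0.4, 2.8]
grip_width: -0.0001
```

```bash
python3 nx.py 4 5
```

```text
t 5.05 p [0.5081 0.068  0.0373] ang 72.4 rad mm 100.2 F [-1.9  0.4  2.8]
[-6.7 -1.9 -0.5] 68.4
[-6.6 -2.2  0. ] 64.4
[-6.4 -2.7  0. ] 60.4
[-6.2 -3.1  0. ] 56.4
[-6.  -3.6  0. ] 52.4
```

play_rows(increments=[[-6.7,-1.9,-0.3,0,0,0,255],[-6.6,-2.2,0,0,0,0,255],[-6.4,-2.7,0,0,0,0,255],[-6.2,-3.1,0,0,0,0,255],[-6,-3.6,0,0,0,0,255]])

```text
clock: 5.55
tcp_pos: [0.5439, 0.0541, 0.0378]
orientation: [0.001, 3.134, 0.007]
contact_force: [-0.9, 1.2, 3.3]
grip_width: 0.0001
```

```bash
python3 nx.py 4 5
```

```text
t 5.55 p [0.5439 0.0541 0.0378] ang 50.4 rad mm 101.8 F [-0.9  1.2  3.3]
[-4.6 -5.6 -0. ] 46.4
[-5.3 -4.5  0. ] 42.4
[-5.  -4.9  0. ] 38.4
[-4.6 -5.2  0. ] 34.4
[-4.2 -5.5  0. ] 30.4
```

```bash
python3 - <<'E'
from h import *
f=save('wrist','w4.png')
s=save('scene','s4.png')
a=cv2.resize(np.clip(s['color'][130:250,200:380]*1.8,0,255).astype(np.uint8),(750,500),interpolation=2)
cv2.imwrite('pics/s4c.png',a)
cv2.imwrite('pics/w4c.png',cv2.resize(np.clip(f['color'][150:300,200:400]*2.,0,255).astype(np.uint8),None,fx=4,fy=4,interpolation=2))
E
python3 nx.py 4 1
```

```text
t 5.65 p [0.5451 0.0533 0.0381] ang 49.6 rad mm 101.8 F [ 1.9 -0.3  2.4]
[-4.5 -5.7  0.3] 45.6
```

View pics/w4c.png

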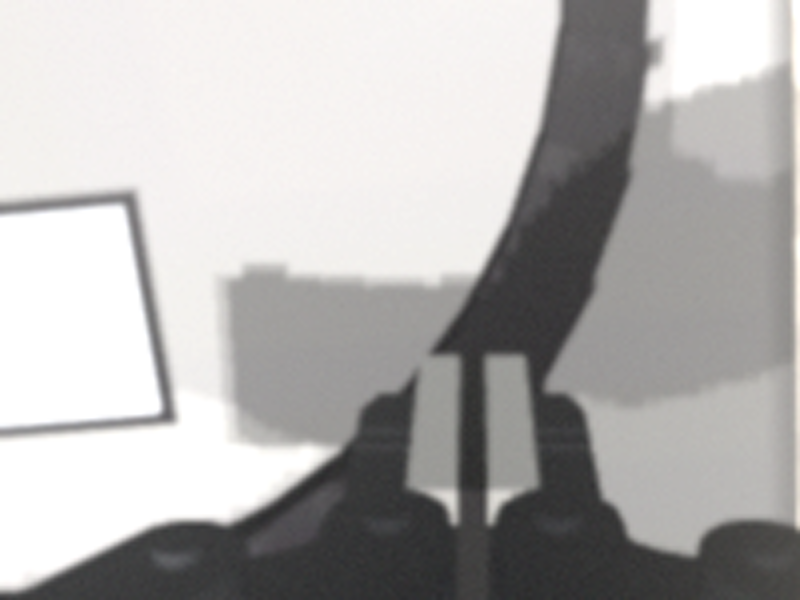

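View pics/s4c.png

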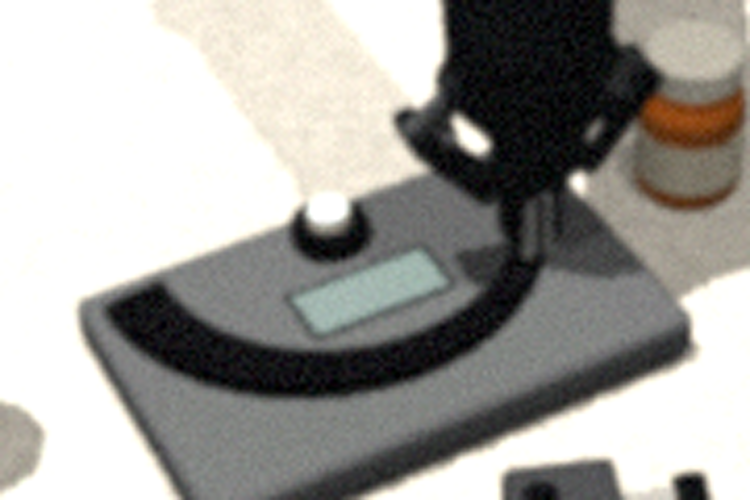

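play_rows(increments=[[-3.8,-6.2,0.2,0,0,0,255],[-4.6,-5.2,0,0,0,0,255],[-4.6,-5.2,0,0,0,0,255]])

```text
clock: 5.95
tcp_pos: [0.5585, 0.0368, 0.038]
orientation: [0.0, 3.132, 0.007]
contact_force: [-1.1, 1.8, 2.5]
grip_width: -0.0001
```

```bash
python3 nx.py 4 5
```

```text
t 5.95 p [0.5585 0.0368 0.038 ] ang 37.6 rad mm 98.2 F [-1.1  1.8  2.5]
[-5.8 -4.1  0.2] 33.6
[-4.2 -5.6  0. ] 29.6
[-3.8 -5.9  0. ] 25.6
[-3.3 -6.1  0. ] 21.6
[-2.9 -6.3 -0. ] 17.6
```

play_rows(increments=[[-5.2,-4.6,0.2,0,0,0,255],[-4.2,-5.6,0,0,0,0,255],[-3.7,-5.9,0,0,0,0,255],[-3.1,-6.2,0,0,0,0,255]])

```text
clock: 6.35
tcp_pos: [0.5763, 0.0127, 0.0378]
orientation: [0.0, 3.132, 0.008]
contact_force: [-0.6, 1.6, 3.3]
grip_width: -0.0004
```

```bash
python3 nx.py 4 5
```

```text
t 6.35 p [0.5763 0.0127 0.0378] ang 20.2 rad mm 99.6 F [-0.6  1.6  3.3]
[-3.1 -6.2  0. ] 16.2
[-2.3 -6.6 -0. ] 12.2
[-1.8 -6.7 -0. ] 8.2
[-1.4 -6.8 -0. ] 4.2
[-0.9 -6.9 -0. ] 0.2
```

play_rows(increments=[[-2.9,-6.2,0,0,0,0,255],[-2.2,-6.6,0,0,0,0,255],[-1.7,-6.7,0,0,0,0,255],[-1.2,-6.8,0,0,0,0,255]])

```text
clock: 6.75
tcp_pos: [0.5858, -0.0159, 0.0379]
orientation: [0.0, 3.131, 0.008]
contact_force: [0.4, 1.2, 3.1]
grip_width: -0.0004
```

```bash
python3 nx.py 4 5
```

```text
t 6.75 p [ 0.5858 -0.0159  0.0379] ang 2.9 rad mm 100.5 F [0.4 1.2 3.1]
[-0.2 -7.   0.1] -1.1
[-0.2 -7.  -0. ] -5.1
[ 0.3 -7.  -0. ] -9.1
[ 0.7 -6.9 -0. ] -13.1
[ 1.2 -6.9 -0. ] -17.1
```

play_rows(increments=[[-0.1,-7,0,0,0,0,255],[0,-7,0,0,0,0,255],[0.5,-7,0,0,0,0,255],[1,-6.9,0,0,0,0,255]])

```text
clock: 7.15
tcp_pos: [0.5851, -0.0464, 0.0381]
orientation: [0.0, 3.129, 0.008]
contact_force: [0.2, 2.3, 2.1]
grip_width: 0.0002
```

```bash
python3 nx.py 4 5
```

```text
t 7.15 p [ 0.5851 -0.0464  0.0381] ang -14.6 rad mm 100.3 F [0.2 2.3 2.1]
[ 1.7 -6.8  0.2] -18.6
[ 1.9 -6.7 -0.1] -22.6
[ 2.3 -6.6 -0.1] -26.6
[ 2.8 -6.4 -0.1] -30.6
[ 3.2 -6.2 -0.1] -34.6
```

play_rows(increments=[[1.7,-6.8,0.2,0,0,0,255],[2,-6.7,0,0,0,0,255],[2.5,-6.6,0,0,0,0,255],[3,-6.4,0,0,0,0,255]])

```text
clock: 7.55
tcp_pos: [0.5757, -0.0755, 0.0378]
orientation: [0.001, 3.128, 0.008]
contact_force: [1.7, 1.3, 3.2]
grip_width: -0.0001
```

```bash
python3 nx.py 4 5; python3 - <<'E'
from h import *
f=save('wrist','w5.png')
cv2.imwrite('pics/w5c.png',cv2.resize(np.clip(f['color'][150:300,200:400]*2.,0,255).astype(np.uint8),None,fx=4,fy=4,interpolation=2))
E
python3 nx.py 4 5
```

```text
t 7.55 p [ 0.5757 -0.0755  0.0378] ang -32.1 rad mm 100.6 F [1.7 1.3 3.2]
[ 3.9 -5.8 -0.1] -36.1
[ 3.8 -5.9 -0.1] -40.1
[ 4.2 -5.6 -0.1] -44.1
[ 4.6 -5.3 -0.1] -48.1
[ 4.9 -4.9 -0.1] -52.1
t 7.6 p [ 0.575  -0.0771  0.0378] ang -33.1 rad mm 100.6 F [0.1 0.4 3.1]
[ 4.1 -5.7 -0. ] -37.1
[ 3.9 -5.8 -0.1] -41.1
[ 4.3 -5.5 -0.1] -45.1
[ 4.7 -5.2 -0.1] -49.1
[ 5.  -4.8 -0.1] -53.1
```

View pics/w5c.png

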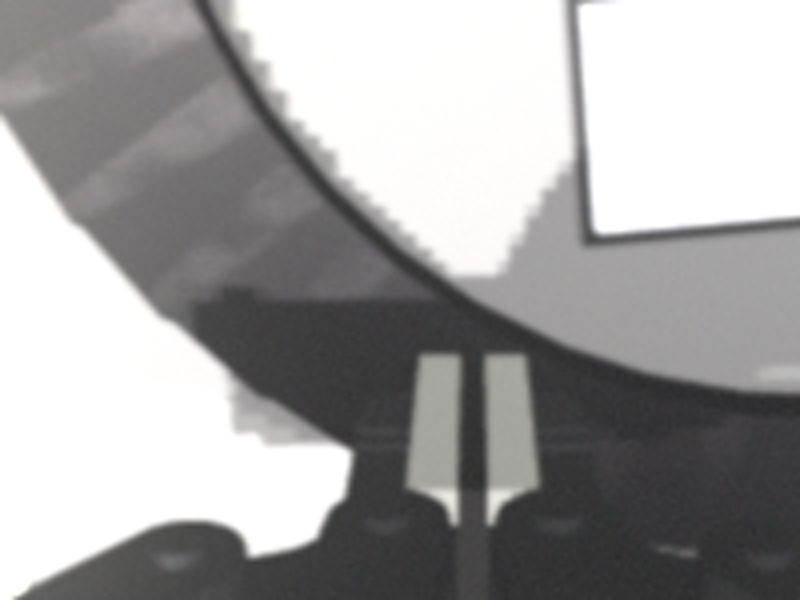

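```bash
python3 - <<'E'
from h import *
from wp import *
# project model strip edges into w5, w4 & draw
for n in ['w4','w5']:
    f=dict(np.load(f'pics/{n}.npz')); im=np.clip(f['color']*2.,0,255).astype(np.uint8)
    T=np.linalg.inv(f['T'])
    def pr(p):
        c=T[:3,:3]@p+T[:3,3]; s=np.array([[c[0],-c[1],-c[2]]])
        return cv2.projectPoints(s,np.zeros(3),np.zeros(3),f['K'],np.array([float(f['k1']),0,0,0]))[0].ravel()
    big=cv2.resize(im[150:300,200:400],None,fx=4,fy=4,interpolation=2)
    C=np.array([.4862,-.0297])
    for d in np.arange(-89,89.1,1):
        a=A+np.radians(d); hw=.010-.005*d/89
        for k,col in((-1,(0,0,255)),(0,(0,255,0)),(1,(255,0,0))):
            q=pr(np.r_[C+(.1+k*hw)*np.array([np.cos(a),np.sin(a)]),.038])
            x,y=((q-[200,150]+.5)*4).astype(int)
            if 0<=x<800 and 0<=y<600: cv2.circle(big,(x,y),2,col,-1)
    cv2.imwrite(f'pics/{n}o.png',big)
E
```

```text
(no output)
```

View pics/w5o.png

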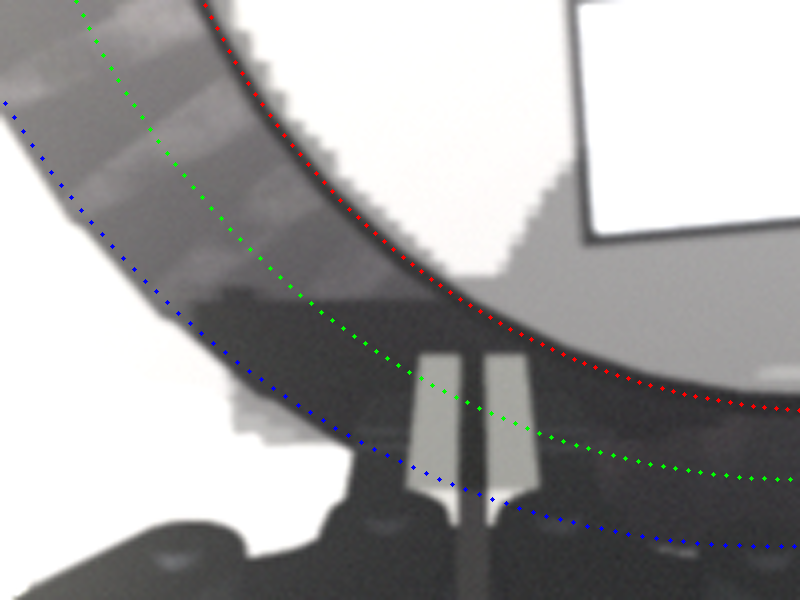

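View pics/w4o.png

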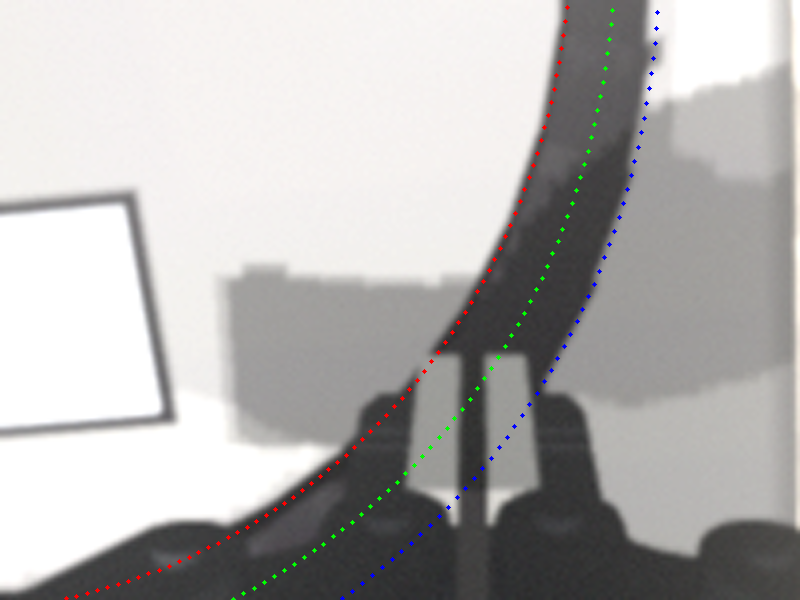

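The overlay matches the strip to within about 1 mm, with the thick side slightly more to -y. I'll nudge the arc centre and carry on.

```bash
sed -i 's/^C\[:\]=.*/C[:]=[.4864,-.0304]/' nx.py; python3 nx.py 4 4
```

```text
t 7.6 p [ 0.575  -0.0771  0.0378] ang -32.8 rad mm 100.1 F [0.1 0.4 3.1]
[ 3.6 -6.  -0. ] -36.8
[ 3.9 -5.8 -0.1] -40.8
[ 4.3 -5.5 -0.1] -44.8
[ 4.6 -5.2 -0.1] -48.8
```

play_rows(increments=[[3.7,-6,0,0,0,0,255],[4.1,-5.8,0,0,0,0,255],[4.5,-5.5,0,0,0,0,255],[4.8,-5.2,0,0,0,0,255]])

```text
clock: 8.0
tcp_pos: [0.5575, -0.1008, 0.0378]
orientation: [0.002, 3.127, 0.006]
contact_force: [1.8, 2.1, 3.6]
grip_width: 0.0004
```

```bash
python3 nx.py 4 5
```

```text
t 8.0 p [ 0.5575 -0.1008  0.0378] ang -49.7 rad mm 100.1 F [1.8 2.1 3.6]
[ 5.2 -4.7 -0.1] -53.7
[ 5.4 -4.4 -0.1] -57.7
[ 5.7 -4.  -0.1] -61.7
[ 6.  -3.6 -0.1] -65.7
[ 6.2 -3.2 -0.1] -69.7
```

play_rows(increments=[[5.2,-4.7,-0.1,0,0,0,255],[5.5,-4.3,0,0,0,0,255],[5.8,-3.9,-0.1,0,0,0,255],[6.1,-3.5,0,0,0,0,255]])

```text
clock: 8.4
tcp_pos: [0.5334, -0.1193, 0.0378]
orientation: [0.002, 3.126, 0.006]
contact_force: [1.8, 1.6, 2.7]
grip_width: -0.0001
```

```bash
python3 nx.py 4 5
```

```text
t 8.4 p [ 0.5334 -0.1193  0.0378] ang -67.1 rad mm 100.5 F [1.8 1.6 2.7]
[ 6.5 -2.6 -0.1] -71.1
[ 6.5 -2.6 -0.1] -75.1
[ 6.6 -2.2 -0.1] -79.1
[ 6.8 -1.7 -0.1] -83.1
[ 6.9 -1.2 -0.1] -87.1
```

play_rows(increments=[[6.5,-2.6,-0.1,0,0,0,255],[6.5,-2.4,0,0,0,0,255],[5.8,-1.9,-0.1,0,0,0,255],[1.5,-0.3,0,0,0,0,255],[0,0,0,0,0,0,255]])

```text
clock: 8.9
tcp_pos: [0.5103, -0.1282, 0.0378]
orientation: [0.005, 3.125, 0.004]
contact_force: [2.9, 1.2, 2.4]
grip_width: 0.0002
```

play_rows(increments=[[0,0,0,0,0,0,255]])

```text
clock: 9.0
tcp_pos: [0.5104, -0.1281, 0.0378]
orientation: [0.004, 3.125, 0.004]
contact_force: [1.0, 0.8, 3.1]
grip_width: -0.0001
```

```bash
python3 nx.py 4 1; python3 - <<'E'
from h import *
f=save('wrist','w6.png'); s=save('scene','s6.png'); save('top','top6.png')
cv2.imwrite('pics/w6c.png',cv2.resize(np.clip(f['color'][150:300,200:400]*2.,0,255).astype(np.uint8),None,fx=4,fy=4,interpolation=2))
cv2.imwrite('pics/s6c.png',cv2.resize(np.clip(s['color'][110:280,150:410]*1.6,0,255).astype(np.uint8),None,fx=3,fy=3,interpolation=2))
E
python3 nx.py 4 1
```

```text
t 9.0 p [ 0.5104 -0.1281  0.0378] ang -81.2 rad mm 100.6 F [1.  0.8 3.1]
[ 7.  -0.8 -0.1] -85.2
t 9.15 p [ 0.5104 -0.1282  0.0378] ang -81.2 rad mm 100.7 F [1.6 0.2 2.6]
[ 7.  -0.8 -0.1] -85.2
```

View pics/w6c.png

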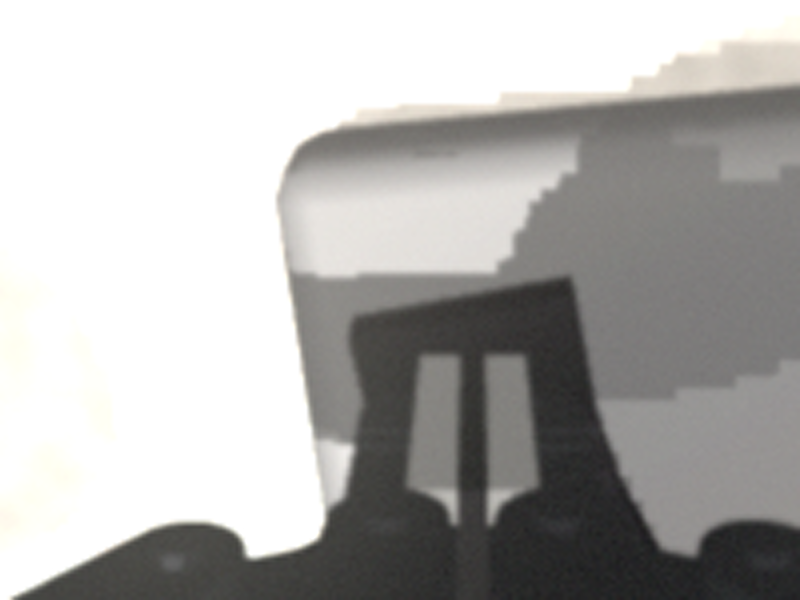

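View pics/s6c.png

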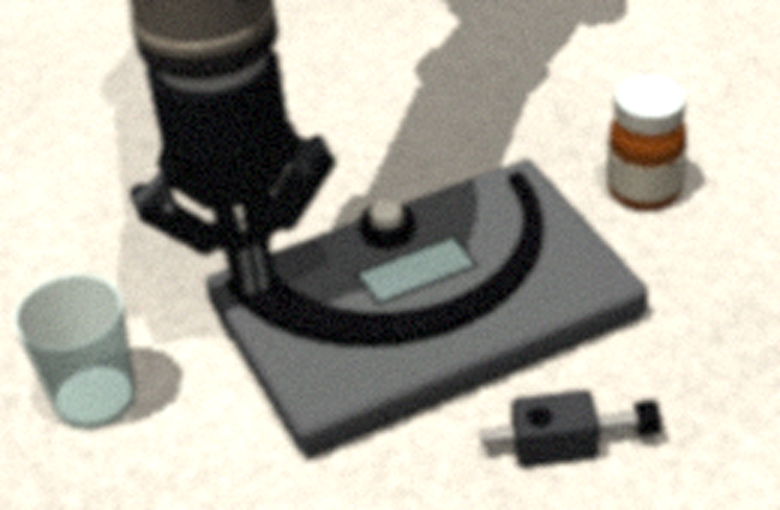

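The fingertips are centred on the thick end: the strip's end spans px 352-570 and the fingers sit at 473. The pad, jar, beaker and clamp are at the same pixels as before the stroke. Handing in.

```bash
python3 -c "
from bench import r
o=r.get_obs();print(o['tcp_pos'],o['contact_force'],o['clock']);print(r.hand_in())"
```

```text
[ 0.51040055 -0.12817849  0.03776796] [1.60823399 0.1649302  2.58926869] 9.15
the job is handed in; nothing more can be done
None
```

I ran the closed fingertips along the strip from about +84° at the thin end to −81° at the thick end, and handed in at 9.15 s with them still resting there.

- **Pressing:** the strip stayed about 4 mm down (tip at about 38 mm) the whole way. The downward push read about 2–3.6 N.
- **Path:** the tip stayed within about 1 mm of my estimate of the strip's centre line for most of the stroke. Between roughly +50° and +38° it ran about 2 mm off, first outward, then inward, and I corrected it. My measurements of the strip's position disagreed by up to about 4 mm at first. An overlay of the fitted strip on the wrist pictures then matched to about 1 mm.
- **Last checks:** the final reading was 2.6 N of push, with the tip at (0.510, −0.128, 0.0378). In the pictures the fingers sit about 1.5 mm from the middle of the thick end. The pad, jar, beaker and clamp look unmoved in the scene view. The stop button was never approached.

No check failed. The pad was only compared by eye before and after, so a shift under about a millimetre would not have shown.

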